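Load and cap the centrifuge bucket

TASK

Get this centrifuge bucket ready: stand the two loose sample vials in the two empty sleeves of its insert so that all four are filled, then put the domed cap on with its lugs through the slots of the rim, press it fully down against the spring-loaded seal and turn it clockwise (seen from above) a quarter turn to the stop. The seal is new and has to bed in, so do not let go: finish while still gripping the cap and pressing it fully down at the stop. Leave everything else on the bench where it stands.

Things in the scene. Friction and masses are not known exactly. Their poses are not given: they have to be found in the camera images.
- bucket: Aluminium swing-out centrifuge bucket, 122 mm across its rim, held upright so that it can neither move nor turn in a fixed grey bench stand (base 150 x 200 mm, forks up to 72 mm high). Origin: on the bucket's axis at the table top; z up; x towards one of the two slots of its rim. A white insert inside holds four vials in a square.
- mouth (a point): Centre of the bucket's rim, level with its top, 100 mm above the table. The mouth is 98 mm wide inside two flat lips, 5 mm thick (95 to 100 mm above the table). Lugs pressed below the lips can turn only clockwise seen from above, and meet a stop after 90 degrees, when the cap's x lies along the bucket's y.
- slot (a point): Middle of one slot in the rim, on the bucket's +x axis 53 mm from the middle, level with the rim's top. The other is opposite, on -x; a small rib on the rim's outside marks each. Each is 32 degrees (about 29 mm) wide and open from the mouth out to 57.5 mm from the middle.
- place0 (a point): Centre of the mouth of an empty sleeve, at bucket x = +18, y = +18 mm, 84.5 mm above the table. Sleeves are round, 27.5 mm inside, flared to 33.5 mm at the mouth, 23.5 mm deep. A vial in one stands 61 mm above the table; its top is then 136 mm above the table, 36 mm above the rim. Keep the fingertips above the rim.
- place2 (a point): The other empty sleeve, the same, at bucket x = -18, y = -18 mm. The sleeves form a square grid of 36 mm. Fingers closing along the line from the bucket's axis through the sleeve (45 degrees to the bucket's x) have 14 mm to each side of that line before the neighbouring vials, and 13 mm beyond the axis before the vial opposite.
- seal (a joint): How far the black spring-loaded seal ring just inside the mouth is pressed down, m: 0 free (its top 93 mm above the table), 0.008 fully down. It takes about 4 N to start and 9 N at the bottom; the ring turns freely with the cap. Lugs pass under the lips from 0.004 on; a cap let go under the lips springs back up to 0.004.
- cap: Loose grey domed cap, hollow, open below, 260 g, 93 mm across, 90 mm tall, standing on its underside; a bar grip on top. Origin: centre of its underside; z up. Two lugs at its foot, along +x and -x, reach 54 mm from its axis; each is 20 degrees (18 mm) wide and 6 mm thick, its underside level with the origin. On the free seal the origin is 93 mm above the table; fully pressed down, 85 mm.
- bar (a point): Middle of the cap's bar grip, 80 mm above the cap's underside. The bar runs along the cap's x, in line with the lugs: 62 mm long, 14 mm thick, standing 32 mm proud of the dome's flat top (58 to 90 mm above the underside).
- vial_a: Loose sample vial standing on the bench: glass with a white screw cap, a plain cylinder 22.5 mm across and 75 mm tall, 34 g. Origin: centre of its underside; z up.
- vial_b: The other loose vial, the same.
- vial_c: A vial of the same kind already standing in the bucket, in the sleeve at bucket x = -18, y = +18 mm.
- vial_d: A vial of the same kind already standing in the bucket, in the sleeve at bucket x = +18, y = -18 mm.
- jar: Bystander: short wide clear jar with a white cap, 29 mm across, 50 mm tall, among the vials. Origin at its underside.
- dropper: Bystander: amber bottle, 33 mm across, 85 mm tall, among the vials. Origin at its underside.
- beaker: Bystander: glass beaker, 68 mm across, 82 mm tall. Origin at its underside.
- glass: Bystander: small curved tasting glass, 58 mm across, 92 mm tall. Origin at its underside.
- dishes: Bystander: stack of three Petri dishes, 90 mm across, 43 mm tall. Origin at its underside.
- pen: Bystander: marker pen lying on the bench, 140 mm long, 18 mm thick. Origin under its middle.
- spatula: Bystander: narrow steel lab spatula lying on the bench, 200 mm long, 14 mm wide, 4 mm thick. Origin under its middle.
Not all that is in view belongs to the job. What is shaped like the cap but blue or pink is not meant.

How it is judged:
By the outcome, as a careful person would: the job done as asked, in the order asked, and still so for the second after the job is handed in, while the arm keeps its last pose, push and grip.
It also fails if it takes over 72 s, if anything falls off the work surface, if the arm or the gripper's body presses on something with over 40 N, if the wrist force passes 120 N, or if a joint passes its speed limit or range.

ROBOT

A 7-joint arm with a two-finger parallel gripper is mounted at the origin on the work surface. World frame = base frame: x ahead of the robot, y to its left, z up, the work surface at z = 0. Lengths are in m, angles in rad, forces in N, time in s.
With the tool pointing down it reaches from about 0.4 to 0.875 m from the base axis. Payload 19.3 kg.
Tool frame: the origin (TCP) lies midway between the tips of the shut fingers; the grasp point (between the pads) lies bot.tcp_to_grasp behind it (bot.tcp_to_grasp is the distance from the TCP to the grasp point, in m); z points along the fingers, y is the line along which they close (so a half turn about z gives the same grasp; the last joint's range is limited). The gripper opens to 85 mm and grips with 20 to 120 N. Pads are 22 mm wide; open, the fingers measure 114 mm over their backs; the gripper's body (76 mm by 85 mm) begins 54 mm behind the grasp point. The pads swing forward as they close: fully open they stand 13 mm farther back than shut.
Start: joints at [-1.306, 0.521, -0.036, 1.599, 0.021, 1.021, -0.113], TCP at [0.205, 0.59, 0.231] pointing down, gripper open.
Joint ranges: [-2.91, 2.91], [-0.3, 2.13], [-1.5, 1.42], [0.17, 2.43], [-1.26, 4.41], [0.16, 1.93], [-2.52, 2.52]. Speed limits (rad/s): [1.89, 1.89, 2.39, 2.39, 3.01, 3.01, 3.01].

INTERFACE

Orientations are given as [roll, pitch, yaw] about the fixed x, y, z axes, in that order (R = Rz(yaw) Ry(pitch) Rx(roll)).
In Python, from workcell import observe, imaging, bot gives the robot as it stands.
- The arm moves only by the tool send_rows, never from a script. Its argument "plan" is text: rows parted by semicolons, each of 7 numbers parted by spaces: the shift along the tool's x, y, z in m, then the turn, a rotation vector about the tool's x, y, z in degrees, then the finger opening in m, from 0 to 0.0854. In form: dx dy dz rx ry rz claw; .... A call has 1 to 10 rows; each row is the pose to reach, as a shift and turn from the pose commanded when the call began, along the tool's axes at that moment; what a row does not reach only later rows make up. A row lasts 1/12 s, in which the tool goes at most 41.7 mm and 7.16 degrees, less where a joint would pass 70% of its speed; a pose out of reach is approached as far as the arm can. A call with a gripper value outside its range is refused whole. The fingers move at their own pace and stop on an object; "grip_force" is the grip in N (left out, the last holds). Time passes only in rows, so rows that repeat a pose let the fingers close. It gives the time, the measured TCP pose, the force, the opening and the grip force at its end, in the units of the state.
- observe(): the state, without advancing time (a new reading comes with each control period).
- imaging.grab_frame(name): name is "side" or "top"; returns a dict with "color" (420x560x3 uint8, red, green, blue), "fx", "fy", "cx", "cy" (pixels), "eye" and "orientation" of the camera in the world. Camera axes: x right, y down, z forward; pixel columns grow to the right and rows downward; lengths in m; the calibration is good to about 2 mm. A picture is of the moment at which its call begins. There is no depth.
- bot.job_done(): hands the job in; it is judged then, once.
The state is a dict: "clock": time; "qpos": joint angles; "qd": joint speeds; "joint_efforts": joint torques, N m; "position": TCP position; "tool_rot": TCP orientation; "force": force on the tool from outside, world axes, zero at the start; "moment": the same for the moment, N m; "grip_width": finger opening in m; "finger_force": force on a finger pad.
Only numpy, scipy, OpenCV 4.12 (cv2) and the standard library are available. Lean on these libraries where they do the work, as an engineer would, in place of code of your own. Each camera call takes 0.05 s, during which the arm holds its last target. There are 200 camera calls.

## Working session

There is one attempt and no reset: what is moved stays moved. The work goes in short steps, Python scripts to look and compute and a tool call to move; the robot and the scene stay as the last step left them, time stands still between calls to the robot, and variables do not carry over. Pictures are saved under pics/ and viewed, at most 10 in all, crops included, and the job is handed in when it is done.

Besides the shell and the picture viewer there is one more tool, called after "Call:" as a command line: name --argument value ..., lists and objects as JSON in quotes. send_rows: Moves the arm, as the interface text tells. Its arguments: {"type":"object","properties":{"plan":{"type":"string"},"grip_force":{"type":"number"}},"required":["plan"]}

```bash
mkdir -p pics; ls
python3 - <<'E'
from workcell import observe, imaging, bot
import cv2, numpy as np
s=observe(); print(s); print(bot.tcp_to_grasp)
for n in("side","top"):
    f=imaging.grab_frame(n); cv2.imwrite(f"pics/{n}0.png",f["color"][:,:,::-1])
    print(n,{k:f[k] for k in f if k!="color"})
E
```

```text
pics
{'clock': 0.0, 'qpos': array([-1.30618842,  0.52201447, -0.03635101,  1.60002973,  0.02118117,
        1.02107712, -0.11277602]), 'qd': array([ 3.31119424e-04, -6.44034380e-04,  1.07411626e-03,  7.43838386e-05,
       -2.32956691e-03, -7.94464053e-04,  8.88233143e-04]), 'joint_efforts': array([-3.54060239e-04, -9.27116561e+01,  1.97914816e+00, -3.69923151e+01,
        1.77694269e-02,  8.29361379e-03, -2.12403296e-05]), 'position': array([0.20527107, 0.58996271, 0.23071739]), 'tool_rot': array([-3.14044927e+00,  5.39585727e-05,  2.80680980e+00]), 'force': array([0.27424579, 0.02542288, 0.13066618]), 'moment': array([ 0.0470457 , -0.00537564,  0.02911073]), 'finger_force': 0.0, 'grip_width': 0.08562521933981711}
0.0187
side {'fx': 542.1303898222633, 'fy': 542.1303898222633, 'cx': 274.39889768942635, 'cy': 210.88673906615847, 'eye': array([-0.15775144, -0.66578057,  0.82212194]), 'orientation': array([-2.20012753, -0.00942848, -0.75389767])}
top {'fx': 470.3238946266366, 'fy': 470.3238946266366, 'cx': 284.2686662794629, 'cy': 204.29463020943615, 'eye': array([0.40630903, 0.01290284, 1.3533603 ]), 'orientation': array([-3.06254678e+00, -2.66061912e-03, -1.54200338e+00])}
```

View pics/side0.png

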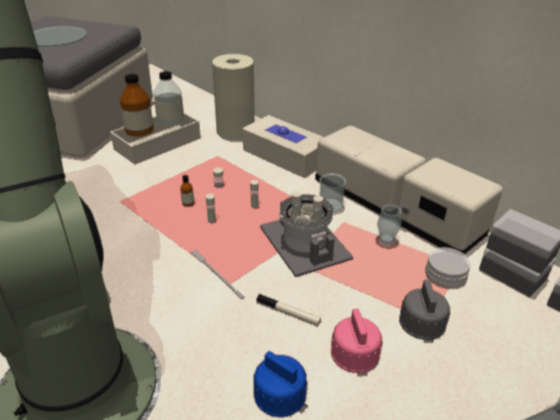

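View pics/top0.png

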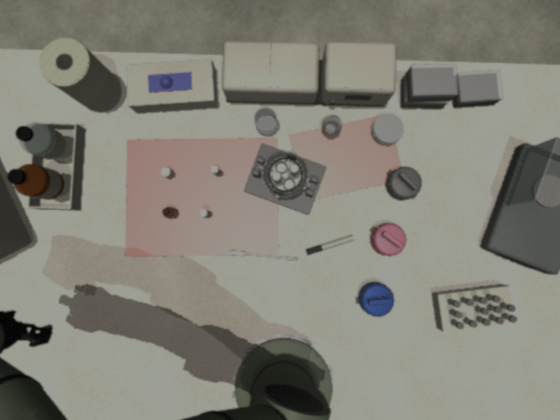

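The side view shows two tall white-capped vials at (211,207) and (255,193), the short jar at (218,177), the dropper at (187,190), the bucket at (306,222) and caps that are grey (425,312), pink (357,343) and blue (280,384). In the top view the vials are at (205,213) and (215,169), the jar at (166,172), the bucket at (286,175) and the grey cap at (404,182). The grey cap and the two tall slender vials fit the description. I'll confirm them in an enlarged crop.

```bash
cat > h.py <<'E'
import numpy as np, cv2
from scipy.spatial.transform import Rotation as R
from workcell import observe, imaging, bot
def rot(f): return R.from_euler('xyz',f["orientation"]).as_matrix()
def ray(f,u,v): return rot(f)@np.array([(u-f["cx"])/f["fx"],(v-f["cy"])/f["fy"],1.])
def plane(f,u,v,z):
    d=ray(f,u,v); return f["eye"]+d*(z-f["eye"][2])/d[2]
def proj(f,p):
    c=rot(f).T@(np.asarray(p,float)-f["eye"]); return np.array([f["fx"]*c[0]/c[2]+f["cx"],f["fy"]*c[1]/c[2]+f["cy"]])
def crop(img,u,v,w,h,k):
    c=img[v:v+h,u:u+w,::-1]; return cv2.resize(c,None,fx=k,fy=k,interpolation=cv2.INTER_CUBIC)
E
python3 - <<'E'
from h import *
S=imaging.grab_frame("side");T=imaging.grab_frame("top")
# 400x300 tiles
a=crop(T["color"],240,140,80,60,5); b=crop(T["color"],364,152,80,60,5)
c=crop(S["color"],180,160,100,75,4); d=crop(S["color"],266,180,80,60,5)
cv2.imwrite("pics/c1.png",np.vstack([np.hstack([a,b]),np.hstack([c,d])]))
print("bucket",plane(T,286,175,.1),plane(S,306,205,.1))
print("cap",plane(T,404,182,.08))
for u,v in((215,169),(205,213)):print("vial",plane(T,u,v,.075))
for u,v in((211,200),(255,185)):print("vial side",plane(S,u,v,.075))
E
```

```text
bucket [0.5846935  0.01005115 0.1       ] [0.59548161 0.02035093 0.1       ]
cap [ 0.57768617 -0.31231412  0.08      ]
vial [0.599151   0.20505349 0.075     ]
vial [0.47761494 0.227362   0.075     ]
vial side [0.46778599 0.21277353 0.075     ]
vial side [0.5893308  0.19059998 0.075     ]
```

View pics/c1.png

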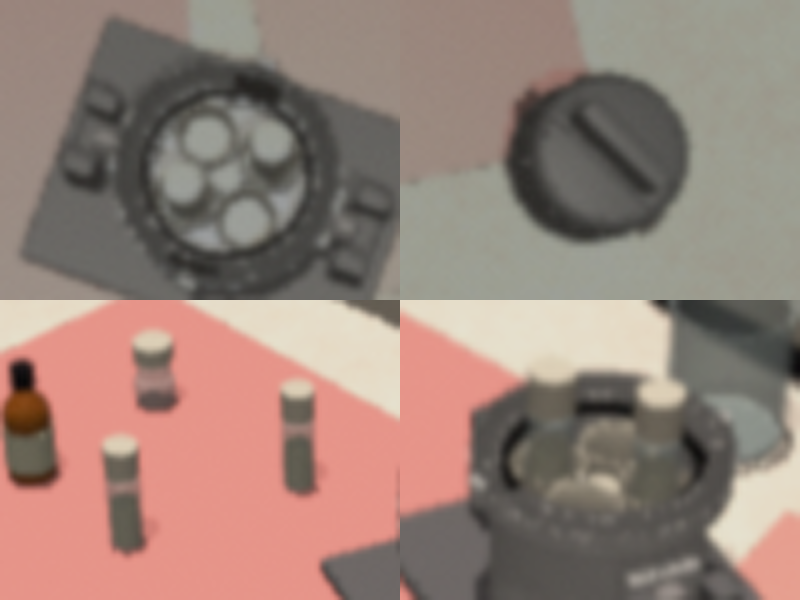

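The crops confirm the two slender loose vials and the grey cap, with its bar on top. The bucket already holds vials with tops at about (294,168.6) and (276.6,176.6) in the top view. The slots are the dark patches at (291.6,157.6) and (278,193).

```bash
cat >> h.py <<'E'
def tri(f,p,g,q):
    a,b=ray(f,*p),ray(g,*q); A=np.stack([a,-b],1)
    s=np.linalg.lstsq(A,g["eye"]-f["eye"],rcond=None)[0]
    P,Q=f["eye"]+a*s[0],g["eye"]+b*s[1]; return (P+Q)/2, np.linalg.norm(P-Q)
def blobs(f,box,lo,K=4):
    u,v,w,h=box; im=cv2.resize(f["color"][v:v+h,u:u+w],None,fx=K,fy=K,interpolation=cv2.INTER_CUBIC)
    m=(im.min(2)>lo).astype(np.uint8)
    n,l,st,c=cv2.connectedComponentsWithStats(m)
    return [(np.round((c[i]+.5)/K-.5+[u,v],2),round(st[i,4]/K/K,1),np.round(st[i,:4]/K+[u,v,0,0],1)) for i in range(1,n) if st[i,4]>3*K*K]
E
python3 - <<'E'
from h import *
S=imaging.grab_frame("side");T=imaging.grab_frame("top")
np.set_printoptions(suppress=True,precision=4)
for n,f,bs in(("T",T,[(205,160,20,18),(196,204,18,18),(264,155,44,40)]),("S",S,[(203,190,18,36),(246,176,20,36),(285,185,55,40)])):
    for b in bs:
        im=f["color"][b[1]:b[1]+b[3],b[0]:b[0]+b[2]].min(2)
        print(n,b,"max",im.max(),"med",np.median(im))
        for lo in(int(im.max()*.65),int(im.max()*.8)):
            print(lo,*blobs(f,b,lo),sep="\n   ")
E
```

```text
T (205, 160, 20, 18) max 151 med 127.0
98
   (array([213.87, 167.87]), np.float64(315.8), array([205., 160.,  20.,  18.]))
120
   (array([213.25, 167.56]), np.float64(277.1), array([205., 160.,  20.,  18.]))
T (196, 204, 18, 18) max 154 med 131.0
100
   (array([203.95, 212.3 ]), np.float64(286.6), array([196., 204.,  18.,  18.]))
123
   (array([203.28, 212.64]), np.float64(237.3), array([196., 204.,  18.,  18.]))
T (264, 155, 44, 40) max 154 med 82.0
100
   (array([303.44, 156.26]), np.float64(31.9), array([297.5, 155. ,  10.5,   5. ]))
   (array([283.1 , 169.94]), np.float64(344.3), array([270.2, 159.8,  28.5,  21. ]))
   (array([289.22, 183.4 ]), np.float64(161.6), array([276.5, 175. ,  24.2,  15. ]))
   (array([306.93, 181.13]), np.float64(6.4), array([306.5, 178.5,   1.5,   6.8]))
   (array([304.22, 187.5 ]), np.float64(4.2), array([303.5, 186.8,   2.2,   2.5]))
   (array([265.93, 191.82]), np.float64(21.6), array([264. , 189.2,   5.5,   5.8]))
123
   (array([304.16, 155.79]), np.float64(19.2), array([299.2, 155. ,   8.8,   3.5]))
   (array([292.09, 166.36]), np.float64(68.2), ar
[... 896 characters left out ...]
177.65]), np.float64(37.2), array([255. , 176. ,  11. ,   6.5]))
   (array([253.89, 181.41]), np.float64(23.3), array([250.8, 180. ,   7.2,   4. ]))
S (285, 185, 55, 40) max 206 med 96.0
133
   (array([303.39, 190.73]), np.float64(422.2), array([285. , 185. ,  38.2,  16.5]))
   (array([334.83, 203.81]), np.float64(69.0), array([328.5, 199.5,  11.5,  11. ]))
   (array([335.29, 219.08]), np.float64(99.2), array([328.8, 212.2,  11.2,  12.8]))
   (array([306.62, 216.28]), np.float64(14.8), array([304. , 215. ,   5.8,   3.8]))
164
   (array([303.07, 190.02]), np.float64(362.1), array([285. , 185. ,  37.5,  15.5]))
   (array([335.49, 219.71]), np.float64(83.2), array([329.5, 214. ,  10.5,  11. ]))
```

Run:
```python
from h import *
S=imaging.grab_frame("side");T=imaging.grab_frame("top")
np.set_printoptions(suppress=True,precision=4)
def nonred(f,box,thr,K=6):
    u,v,w,h=box; im=cv2.resize(f["color"][v:v+h,u:u+w],None,fx=K,fy=K,interpolation=cv2.INTER_CUBIC).astype(int)
    rb=im[:,:,0]-im[:,:,2]; m=((rb<thr)&(im.min(2)>115)).astype(np.uint8)
    n,l,st,c=cv2.connectedComponentsWithStats(m); i=1+np.argmax(st[1:,4])
    return (c[i]+.5)/K-.5+[u,v], st[i,:4]/K+[u,v,0,0],np.percentile(rb,[5,50])
for n,tb,sb in(("near",(196,204,18,18),(203,190,18,34)),("far",(206,160,18,18),(246,178,16,36))):
    rT=nonred(T,tb,22);rS=nonred(S,sb,52)
    print(n,rT,rS); print(plane(T,*rT[0],.075),plane(S,*rS[0],.075),tri(T,rT[0],S,rS[0]))
def big(f,u,v,w,h,k):
    c=cv2.convertScaleAbs(crop(f["color"],u,v,w,h,k),alpha=1.5,beta=-20)
    for i in range(0,w,10):
        cv2.putText(c,str(u+i),(i*k,8),0,.3,(0,0,255)); cv2.line(c,(int((i+.5)*k),10),(int((i+.5)*k),16),(0,0,255))
    for i in range(0,h,10):
        cv2.putText(c,str(v+i),(0,int((i+.5)*k)+4),0,.3,(0,0,255)); cv2.line(c,(20,int((i+.5)*k)),(26,int((i+.5)*k)),(0,0,255))
    return c
cv2.imwrite("pics/b1.png",np.hstack([big(T,261,148,50,52,8),big(S,270,183,66,69,6)[:416]]))
cv2.imwrite("pics/b2.png",np.hstack([big(T,380,160,50,46,8),big(S,395,278,60,61,6)[:368]]))
```

```text
near (array([203.2799, 214.2183]), array([198.6667, 208.6667,  12.6667,  13.3333]), array([ 4., 22.])) (array([209.5117, 196.4492]), array([206.    , 194.3333,   8.3333,   5.1667]), array([15., 87.]))
[0.4742 0.2319 0.075 ] [0.4744 0.2271 0.075 ] (array([0.4755, 0.2314, 0.0723]), np.float64(0.003082847501905108))
far (array([213.6546, 168.7387]), array([210.    , 165.3333,   8.5   ,   8.6667]), array([ 6., 26.])) (array([253.8153, 182.3231]), array([250.3333, 180.5   ,   8.    ,   4.5   ]), array([15., 85.]))
[0.5998 0.2088 0.075 ] [0.5953 0.2018 0.075 ] (array([0.6011, 0.2094, 0.0688]), np.float64(0.001081189523369062))Traceback (most recent call last):
  File "<stdin>", line 19, in <module>
    return _nx.concatenate(arrs, 1, dtype=dtype, casting=casting)
           ~~~~~~~~~~~~~~~^^^^^^^^^^^^^^^^^^^^^^^^^^^^^^^^^^^^^^^
ValueError: all the input array dimensions except for the concatenation axis must match exactly, but along dimension 0, the array at index 0 has size 416 and the array at index 1 has size 414
```

```bash
cat >> h.py <<'E'
def big(f,u,v,w,h,k):
    c=cv2.convertScaleAbs(crop(f["color"],u,v,w,h,k),alpha=1.5,beta=-20)
    for i in range(0,w,10):
        cv2.putText(c,str(u+i),(i*k,8),0,.3,(0,0,255)); cv2.line(c,(int((i+.5)*k),10),(int((i+.5)*k),16),(0,0,255))
    for i in range(0,h,10):
        cv2.putText(c,str(v+i),(0,int((i+.5)*k)+4),0,.3,(0,0,255)); cv2.line(c,(20,int((i+.5)*k)),(26,int((i+.5)*k)),(0,0,255))
    return c
E
python3 - <<'E'
from h import *
S=imaging.grab_frame("side");T=imaging.grab_frame("top")
j=lambda a,b:np.hstack([a[:360],b[:360]])
cv2.imwrite("pics/b1.png",np.vstack([np.hstack([big(T,261,148,50,50,6),big(S,270,183,72,50,6)]),
 np.hstack([big(T,380,160,50,48,6),big(S,389,280,72,48,6)])]))
cv2.imwrite("pics/b2.png",np.hstack([big(T,192,200,25,25,12),big(T,202,156,25,25,12)]))
E
```

```text
(no output)
```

View pics/b1.png

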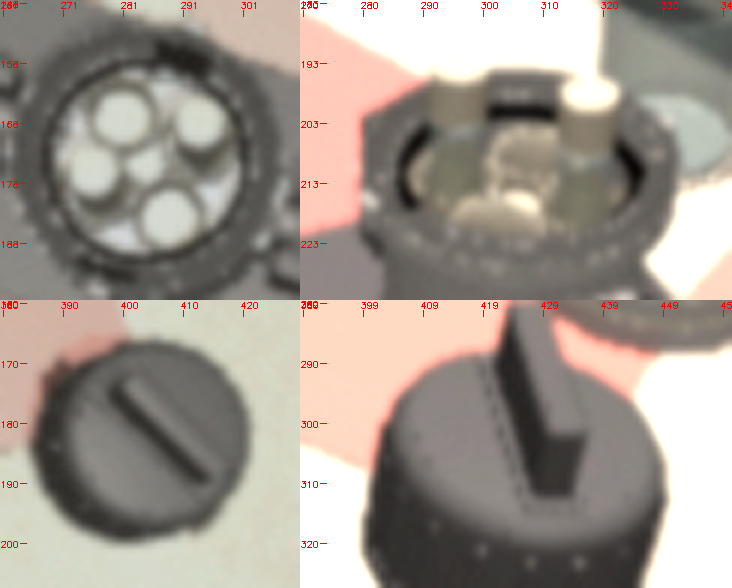

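View pics/b2.png

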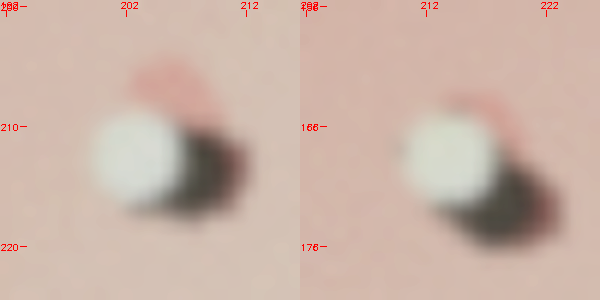

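The bucket's vial tops are at (293.7,167.7) and (276,175.8) in the top view. Its empty sleeves are at (280.8,167.2) and (288.8,183.7), its slots at (291.3,157) and (278.5,192.5). The loose vial tops are at (202.9,212.6) and (214.1,168.6). The cap's bar runs at about 45° from (398,174) to (415,189), with lugs at (387.8,172) and (412.8,197).

Run:
```python
from h import *
S=imaging.grab_frame("side");T=imaging.grab_frame("top")
np.set_printoptions(suppress=True,precision=4)
P=lambda f,u,v,z:plane(f,u,v,z)[:2]
a,b=P(T,293.7,167.7,.136),P(T,276,175.8,.136)
e,g=P(T,280.8,167.2,.0845),P(T,288.8,183.7,.0845)
s,t=P(T,291.3,157,.1),P(T,278.5,192.5,.1)
for n,p,q in(("vials",a,b),("empty",e,g),("slots",s,t)):
    d=p-q; print(n,p,q,"mid",(p+q)/2,"len",np.linalg.norm(d),"ang",np.degrees(np.arctan2(d[1],d[0])))
print("ins",P(T,284.7,174.7,.0845),"mouth",P(T,284.75,174,.097))
print("S vial",P(S,317.8,198.3,.136))
print("near",P(T,202.9,212.6,.075),"far",P(T,214.1,168.6,.075), "S",P(S,209.5,195.9,.075),P(S,253.9,181.7,.075))
# tri
print(tri(T,(293.7,167.7),S,(317.8,198.3)),tri(T,(202.9,212.6),S,(209.5,195.7)),tri(T,(214.1,168.6),S,(253.8,181.5)))
s,t=P(T,387.8,172,.006),P(T,412.8,197,.006);d=s-t
print("lugs",s,t,(s+t)/2,np.linalg.norm(d),np.degrees(np.arctan2(d[1],d[0])))
# grey cap silhouette
for n,f,box in(("T",T,(378,158,52,52)),("S",S,(390,270,70,75))):
    u,v,w,h=box; im=cv2.resize(f["color"][v:v+h,u:u+w],None,fx=4,fy=4,interpolation=cv2.INTER_CUBIC)
    m=((im.max(2)<(125 if n=="T" else 150))).astype(np.uint8); k,l,st,c=cv2.connectedComponentsWithStats(m); i=1+np.argmax(st[1:,4])
    cn=max(cv2.findContours((l==i).astype(np.uint8),cv2.RETR_EXTERNAL,cv2.CHAIN_APPROX_NONE)[0],key=len)[:,0]
    pts=(cn+.5)/4-.5+[u,v]; print(n,pts.min(0),pts.max(0))
    np.save(f"cap{n}.npy",pts)
    for z in(0,.05):
        w=np.array([P(f,*p,z) for p in pts]); cen=(w.min(0)+w.max(0))/2
        print(n,z,"world box",w.min(0),w.max(0))
    # lateral tangents: azimuth of axis from camera
    az=np.arctan2(w[:,1]-f["eye"][1],w[:,0]-f["eye"][0]); r=np.hypot(*(np.array([P(f,*p,0) for p in pts])-f["eye"][:2]).T)
    print("az mid",np.degrees((az.min()+az.max())/2),"half",np.degrees(np.ptp(az)/2),"rmin z0",r.min())
    A=(az.min()+az.max())/2; rr=r.min()+.0465; print("axis est",f["eye"][:2]+rr*np.array([np.cos(A),np.sin(A)]), "R from az",rr*np.sin(np.ptp(az)/2))
```

```text
vials [ 0.5994 -0.0094] [0.5767 0.0362] mid [0.588  0.0134] len 0.05090613583652416 ang -63.55506624279845
empty [0.6079 0.0248] [0.5633 0.0017] mid [0.5856 0.0133] len 0.05018370409119648 ang 27.336682135389157
slots [ 0.634  -0.0028] [0.5369 0.0288] mid [0.5854 0.013 ] len 0.10213357804368374 ang -18.032871288845946
ins [0.5876 0.0136] mouth [0.5877 0.0135]
S vial [ 0.5958 -0.0137]
near [0.4785 0.2331] far [0.6002 0.2076] S [0.4758 0.229 ] [0.5973 0.2038]
(array([ 0.6002, -0.0096,  0.1319]), np.float64(0.000383751862544676)) (array([0.4788, 0.2336, 0.0719]), np.float64(0.00033463964409787835)) (array([0.6006, 0.208 , 0.0722]), np.float64(1.2762764838965047e-05))
lugs [ 0.6154 -0.2841] [ 0.5449 -0.3569] [ 0.5801 -0.3205] 0.10136545917172335 45.92532852694696
T [384.125 165.875] [421.375 200.375]
T 0 world box [ 0.5346 -0.3832] [ 0.6358 -0.2752]
T 0.05 world box [ 0.5298 -0.3685] [ 0.6273 -0.2645]
az mid -62.10992031224179 half 7.902793966417744 rmin z0 0.33234043170845723
axis est [ 0.5835 -0.3219] R from az 0.052087849510963714
S [398.875 269.625] [459.375 342.125]
S 0 world box [ 0.5336 -0.3726] [ 0.7627 -0.2408]
S 0.05 world box [ 0.4915 -0.3904] [ 0.7068 -0.2666]
az mid 24.60293611435486 half 3.4068509757359284 rmin z0 0.7618759589946136
axis est [ 0.5772 -0.3292] R from az 0.04803833533190805
```

```bash
cat >> h.py <<'E'
np.set_printoptions(suppress=True,precision=4)
def go(*targets):
    "x,y,z,yawdeg -> mm shifts in the present tool frame and rz deg"
    s=observe(); M=R.from_euler('xyz',s["tool_rot"])
    print("t %.2f"%s["clock"],s["position"],np.degrees(s["tool_rot"]).round(2),"F",s["force"].round(1),"w %.4f"%s["grip_width"])
    for x,y,z,yaw in targets:
        N=R.from_euler('xyz',[np.pi,0,np.radians(yaw)])
        print("  ",(M.inv().apply(np.array([x,y,z])-s["position"])).round(4),(M.inv()*N).as_rotvec(degrees=True).round(2))
E
python3 -c "
from h import *
go((.4785,.2325,.20,117),(.4785,.2325,.11,117))
print(observe()['qpos'])"
```

```text
t 0.60 [0.2054 0.5903 0.2313] [-180.      0.    160.81] F [-1.1 -0.2 -0.9] w 0.0855
   [-0.3755 -0.2481  0.0313] [-0.    0.   43.81]
   [-0.3755 -0.2481  0.1213] [-0.    0.   43.81]
[-1.3062  0.5214 -0.0363  1.5995  0.0212  1.0211 -0.1128]
```

Call:
send_rows --plan "-0.3755 -0.2481 0.0313 0 0 43.8 0.06;-0.3755 -0.2481 0.0313 0 0 43.8 0.06;-0.3755 -0.2481 0.0313 0 0 43.8 0.06;-0.3755 -0.2481 0.0313 0 0 43.8 0.06;-0.3755 -0.2481 0.0313 0 0 43.8 0.06;-0.3755 -0.2481 0.0313 0 0 43.8 0.06;-0.3755 -0.2481 0.0313 0 0 43.8 0.06;-0.3755 -0.2481 0.0313 0 0 43.8 0.06;-0.3755 -0.2481 0.0313 0 0 43.8 0.06;-0.3755 -0.2481 0.0313 0 0 43.8 0.06" --grip_force 25

```text
clock: 1.43
position: [0.4585, 0.2583, 0.2025]
tool_rot: [3.141, -0.0, 2.043]
force: [1.1, 1.1, 0.6]
grip_width: 0.0595
finger_force: 0.0
```

Call:
send_rows --plan "0 0 0 0 0 0 0.06;0 0 0 0 0 0 0.06;0 0 0 0 0 0 0.06;0 0 0 0 0 0 0.06"

```text
clock: 1.77
position: [0.457, 0.261, 0.2024]
tool_rot: [3.142, -0.0, 2.044]
force: [-0.2, 0.4, 0.4]
grip_width: 0.06
finger_force: 0.0
```

```bash
python3 -c "
from h import *
go((.4785,.2325,.10,117),(.4785,.2325,.043,117))
print(observe()['qpos'])"
```

```text
t 1.77 [0.457  0.261  0.2024] [180.    -0.03 117.1 ] F [-0.2  0.4  0.4] w 0.0600
   [-0.0352  0.0061  0.1024] [ 0.   -0.03  0.1 ]
   [-0.0352  0.0061  0.1594] [ 0.   -0.03  0.1 ]
[-0.7945  0.4093  0.2154  1.8988 -0.1146  0.8451 -0.0471]
```

Call:
send_rows --plan "-0.0352 0.0061 0.08 0 0 0 0.06;-0.0352 0.0061 0.1024 0 0 0 0.06;-0.0352 0.0061 0.1024 0 0 0 0.06;-0.0352 0.0061 0.1024 0 0 0 0.06;-0.0352 0.0061 0.1024 0 0 0 0.06"

```text
clock: 2.18
position: [0.4783, 0.2319, 0.0998]
tool_rot: [-3.14, -0.0, 2.043]
force: [0.4, 0.7, 0.4]
grip_width: 0.0601
finger_force: 0.0
```

Run:
```python
from h import *
S=imaging.grab_frame("side");T=imaging.grab_frame("top")
go((.4785,.2325,.043,117))
p=observe()["position"]
for n,f in(("S",S),("T",T)): print(n,"tcp",proj(f,p),"vial top exp",proj(f,[.4785,.2325,.075]))
cv2.imwrite("pics/d1.png",np.hstack([big(S,180,160,66,70,6)[:400],big(T,178,182,50,50,8)]))
```

```text
t 2.28 [0.4793 0.2328 0.1016] [179.89  -0.03 117.09] F [ 0.7  0.7 -0.5] w 0.0596
   [ 0.     -0.0009  0.0586] [ 0.11 -0.03  0.09]
S tcp [209.0023 185.5792] vial top exp [209.5046 194.8788]
T tcp [201.3306 211.7198] vial top exp [203.1264 212.6209]
```

View pics/d1.png

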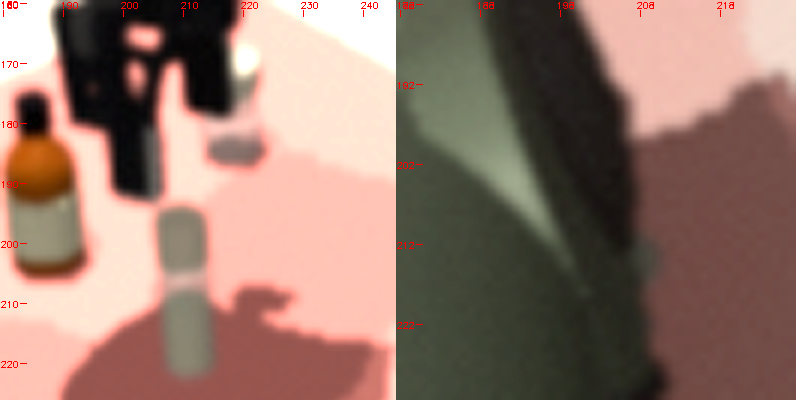

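The side view shows the fingertips at about (201.5,190) and (214.5,178). Their midpoint (208,184.5) matches the projected TCP, and the vial top at (209.7,196) lies right below. I'll descend and grip.

Call:
send_rows --plan "0 -0.0005 0.03 0 0 0 0.06;0 -0.0005 0.0575 0 0 0 0.06;0 -0.0005 0.0575 0 0 0 0.06;0 -0.0005 0.0575 0 0 0 0.015;0 -0.0005 0.0575 0 0 0 0.015;0 -0.0005 0.0575 0 0 0 0.015;0 -0.0005 0.0575 0 0 0 0.015;0 -0.0005 0.0575 0 0 0 0.015"

```text
clock: 2.95
position: [0.4796, 0.2318, 0.0445]
tool_rot: [3.139, -0.0, 2.042]
force: [-1.4, 0.2, 13.1]
grip_width: 0.0222
finger_force: 24.6
```

Call:
send_rows --plan "0 0 -0.03 0 0 0 0.015;0 0 -0.07 0 0 0 0.015;0 0 -0.11 0 0 0 0.015;0 0 -0.16 0 0 0 0.015;0 0 -0.17 0 0 0 0.015;0 0 -0.17 0 0 0 0.015"

```text
clock: 3.45
position: [0.4804, 0.232, 0.2183]
tool_rot: [3.133, -0.001, 2.042]
force: [0.9, 0.7, -0.4]
grip_width: 0.0216
finger_force: 24.9
```

Run:
```python
from h import *
go((.6096,.0252,.215,117),(.6096,.0252,.17,117))
```

```text
t 3.45 [0.4804 0.232  0.2183] [179.52  -0.07 117.  ] F [ 0.9  0.7 -0.4] w 0.0216
   [-0.2429  0.0212  0.0032] [ 0.48 -0.07 -0.  ]
   [-0.243   0.0208  0.0482] [ 0.48 -0.07 -0.  ]
```

Call:
send_rows --plan "-0.243 0.021 0.003 0 0 0 0.015;-0.243 0.021 0.003 0 0 0 0.015;-0.243 0.021 0.003 0 0 0 0.015;-0.243 0.021 0.003 0 0 0 0.015;-0.243 0.021 0.003 0 0 0 0.015;-0.243 0.021 0.003 0 0 0 0.015;-0.243 0.021 0.003 0 0 0 0.015;-0.243 0.021 0.003 0 0 0 0.015;-0.243 0.021 0.003 0 0 0 0.015;-0.243 0.021 0.003 0 0 0 0.015"

```text
clock: 4.28
position: [0.6073, 0.0255, 0.2098]
tool_rot: [3.141, -0.001, 2.044]
force: [0.6, 0.4, -1.0]
grip_width: 0.0218
finger_force: 24.9
```

Run:
```python
from h import *
go((.6096,.0252,.155,117),(.6096,.0252,.1045,117))
S=imaging.grab_frame("side");T=imaging.grab_frame("top")
p=observe()["position"]
for n,f in(("S",S),("T",T)): print(n,"tcp",proj(f,p),"vial base",proj(f,p-[0,0,.043]),"top",proj(f,p+[0,0,.032]), "sleeve",proj(f,[.6096,.0252,.0845]))
cv2.imwrite("pics/d2.png",np.hstack([big(S,270,130,66,92,6),big(T,256,140,66,92,6)]))
```

```text
t 4.28 [0.6073 0.0255 0.2098] [179.98  -0.03 117.1 ] F [ 0.6  0.4 -1. ] w 0.0218
   [-0.0013  0.0019  0.0548] [ 0.02 -0.03  0.1 ]
   [-0.0014  0.0019  0.1053] [ 0.02 -0.03  0.1 ]
S tcp [310.2791 161.194 ] vial base [309.3523 177.7129] top [310.9948 148.4381] sleeve [308.4276 207.1529]
T tcp [280.2828 159.3756] vial base [280.3805 162.3141] top [280.2053 157.0434] sleeve [280.6647 166.5744]
```

View pics/d2.png

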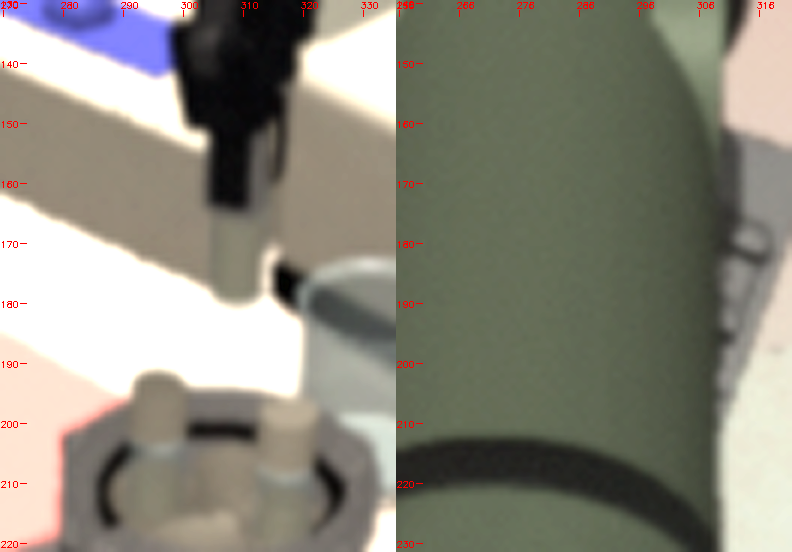

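The side view shows the held vial upright at column 308.7, base at row 180, about 1 mm left of the expected position. The sleeve at (308,207) matches its projection.

Call:
send_rows --plan "-0.002 0.002 0.02 0 0 0 0.015;-0.002 0.002 0.05 0 0 0 0.015;-0.002 0.002 0.06 0 0 0 0.015;-0.002 0.002 0.075 0 0 0 0.015;-0.002 0.002 0.09 0 0 0 0.015;-0.002 0.002 0.098 0 0 0 0.015;-0.002 0.002 0.102 0 0 0 0.015;-0.002 0.002 0.102 0 0 0 0.015"

```text
clock: 5.05
position: [0.6101, 0.0235, 0.1073]
tool_rot: [-3.141, -0.0, 2.043]
force: [0.4, 0.2, -0.6]
grip_width: 0.0216
finger_force: 24.9
```

Call:
send_rows --plan "0 0 0.0015 0 0 0 0.015;0 0 0.0015 0 0 0 0.015;0 0 0.0015 0 0 0 0.036;0 0 0.0015 0 0 0 0.036;0 0 0.0015 0 0 0 0.036;0 0 -0.03 0 0 0 0.036;0 0 -0.06 0 0 0 0.036;0 0 -0.09 0 0 0 0.036;0 0 -0.1 0 0 0 0.06;0 0 -0.1 0 0 0 0.06"

```text
clock: 5.88
position: [0.6117, 0.0233, 0.2106]
tool_rot: [3.137, 0.001, 2.042]
force: [-0.5, -0.1, -0.8]
grip_width: 0.0587
finger_force: 0.0
```

Run:
```python
from h import *
go((.6003,.208,.205,117),(.6003,.208,.043,117))
S=imaging.grab_frame("side")
print("exp top",proj(S,[.6096,.0252,.136]),proj(S,[.6096,.0252,.15]))
cv2.imwrite("pics/d3.png",big(S,270,150,66,80,6))
```

```text
t 5.88 [0.6117 0.0233 0.2106] [179.74   0.08 117.01] F [-0.5 -0.1 -0.8] w 0.0587
   [0.1697 0.0737 0.0056] [0.26 0.08 0.01]
   [0.17   0.073  0.1676] [0.26 0.08 0.01]
exp top [309.4749 188.8035] [309.7686 183.6586]
```

View pics/d3.png

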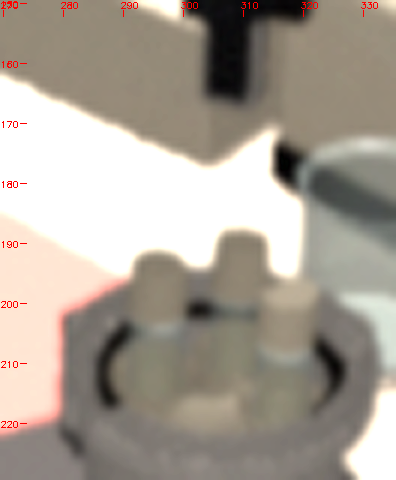

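The side view shows the third vial seated at (309,190), level with the others. Next is the far vial.

Call:
send_rows --plan "0.17 0.0735 0.0056 0 0 0 0.06;0.17 0.0735 0.0056 0 0 0 0.06;0.17 0.0735 0.0056 0 0 0 0.06;0.17 0.0735 0.0056 0 0 0 0.06;0.17 0.0735 0.03 0 0 0 0.06;0.17 0.0735 0.06 0 0 0 0.06;0.17 0.0735 0.08 0 0 0 0.06;0.17 0.0735 0.1 0 0 0 0.06;0.17 0.0735 0.1 0 0 0 0.06;0.17 0.0735 0.1 0 0 0 0.06"

```text
clock: 6.77
position: [0.5978, 0.2077, 0.1062]
tool_rot: [-3.139, 0.0, 2.042]
force: [1.2, 0.0, 0.2]
grip_width: 0.0599
finger_force: 0.0
```

Run:
```python
from h import *
go((.6003,.208,.043,117))
```

```text
t 6.77 [0.5978 0.2077 0.1062] [-179.83    0.    117.01] F [1.2 0.  0.2] w 0.0599
   [-0.0008  0.0025  0.0632] [-0.17  0.    0.01]
```

Call:
send_rows --plan "-0.0008 0.002 0.02 0 0 0 0.06;-0.0008 0.002 0.045 0 0 0 0.06;-0.0008 0.002 0.063 0 0 0 0.06;-0.0008 0.002 0.063 0 0 0 0.06;-0.0008 0.002 0.063 0 0 0 0.015;-0.0008 0.002 0.063 0 0 0 0.015;-0.0008 0.002 0.063 0 0 0 0.015;-0.0008 0.002 0.063 0 0 0 0.015;-0.0008 0.002 0.063 0 0 0 0.015;-0.0008 0.002 0.063 0 0 0 0.015"

```text
clock: 7.6
position: [0.6017, 0.2086, 0.0463]
tool_rot: [3.139, 0.0, 2.042]
force: [-2.0, -0.1, 9.0]
grip_width: 0.0218
finger_force: 25.0
```

Call:
send_rows --plan "0 0 -0.03 0 0 0 0.015;0 0 -0.07 0 0 0 0.015;0 0 -0.11 0 0 0 0.015;0 0 -0.15 0 0 0 0.015;0 0 -0.17 0 0 0 0.015;0 0 -0.17 0 0 0 0.015;0 0 -0.17 0 0 0 0.015"

```text
clock: 8.18
position: [0.6013, 0.2086, 0.2165]
tool_rot: [3.138, -0.0, 2.042]
force: [-0.1, -0.0, -0.8]
grip_width: 0.0215
finger_force: 24.8
```

Run:
```python
from h import *
go((.5643,.0017,.215,117))
```

```text
t 8.18 [0.6013 0.2086 0.2165] [179.82  -0.01 117.02] F [-0.1 -0.  -0.8] w 0.0215
   [-0.1675 -0.1269  0.0011] [ 0.18 -0.01  0.02]
```

Call:
send_rows --plan "-0.1675 -0.1269 0 0 0 0 0.015;-0.1675 -0.1269 0 0 0 0 0.015;-0.1675 -0.1269 0 0 0 0 0.015;-0.1675 -0.1269 0 0 0 0 0.015;-0.1675 -0.1269 0 0 0 0 0.015;-0.1675 -0.1269 0 0 0 0 0.015;-0.1675 -0.1269 0 0 0 0 0.015;-0.1675 -0.1269 0 0 0 0 0.015;-0.1675 -0.1269 0 0 0 0 0.015"

```text
clock: 8.93
position: [0.5638, 0.0027, 0.214]
tool_rot: [-3.141, -0.001, 2.044]
force: [0.2, 0.4, -0.4]
grip_width: 0.0217
finger_force: 24.8
```

Run:
```python
from h import *
go((.5643,.0017,.215,117),(.5643,.0017,.107,117))
S=imaging.grab_frame("side"); p=observe()["position"]
b=proj(S,p-[0,0,.0455]); print(b)
# vial columns a few rows above its base against the bright bench
for r in range(int(b[1])-8,int(b[1])+8,2): print(r,S["color"][r,int(b[0])-9:int(b[0])+10].mean(1).astype(int))
```

```text
t 8.93 [0.5638 0.0027 0.214 ] [-179.97   -0.03  117.1 ] F [ 0.2  0.4 -0.4] w 0.0217
   [-0.0011  0.     -0.001 ] [-0.03 -0.03  0.1 ]
   [-0.0012  0.0001  0.107 ] [-0.03 -0.03  0.1 ]
[303.0303 188.4482]
180 [234 235 235 234 224 180 117  96  98  99  99  98  97 104 149 210 229 232
 233]
182 [234 233 233 232 221 169 113  96  98  99  99  98  97 107 159 219 231 232
 233]
184 [234 234 234 232 219 166 111  97  98 100  99  97  96 109 163 221 232 231
 231]
186 [235 235 235 233 218 154 104  96  99  99  99  97  96 115 169 217 227 227
 228]
188 [234 234 234 233 218 152 104  97  99  99  98  96  94 101 120 136 139 151
 172]
190 [229 224 223 224 214 171 136 119 112 109 106 101  94  92  93  95  96  96
  98]
192 [151 127 118 122 131 142 165 192 192 181 167 133 103  96  98  99  99  99
  98]
194 [ 96  97  95  95  96  99 114 140 155 156 145 116  96  96  99 100 101 100
  99]
```

Call:
send_rows --plan "0 0 0.02 0 0 0 0.015;0 0 0.055 0 0 0 0.015;0 0 0.07 0 0 0 0.015;0 0 0.085 0 0 0 0.015;0 0 0.098 0 0 0 0.015;0 0 0.103 0 0 0 0.015;0 0 0.105 0 0 0 0.015;0 0 0.105 0 0 0 0.015"

```text
clock: 9.65
position: [0.5638, 0.002, 0.1094]
tool_rot: [-3.141, -0.0, 2.043]
force: [1.0, -0.3, -0.6]
grip_width: 0.0218
finger_force: 24.8
```

Call:
send_rows --plan "0 0 0.002 0 0 0 0.015;0 0 0.002 0 0 0 0.015;0 0 0.002 0 0 0 0.034;0 0 0.002 0 0 0 0.034;0 0 0.002 0 0 0 0.034;0 0 -0.03 0 0 0 0.034;0 0 -0.06 0 0 0 0.034;0 0 -0.09 0 0 0 0.034;0 0 -0.1 0 0 0 0.05;0 0 -0.1 0 0 0 0.05"

```text
clock: 10.48
position: [0.5651, 0.0014, 0.2123]
tool_rot: [3.137, 0.001, 2.042]
force: [0.1, 0.4, 0.5]
grip_width: 0.05
finger_force: 0.0
```

Run:
```python
from h import *
S=imaging.grab_frame("side")
cv2.imwrite("pics/d4.png",big(S,270,170,66,60,6)); 
for c in([.5644,.0017],[.6096,.0252]): print("top exp",proj(S,c+[.136]))
go((.580,-.321,.215,45.5),(.580,-.321,.12,45.5),(.580,-.321,.063,45.5))
```

```text
top exp [302.9789 200.8393]
top exp [309.4749 188.8035]
t 10.53 [0.5643 0.0015 0.2105] [179.87   0.04 117.02] F [-0.   0.4 -0.7] w 0.0500
   [-0.2945 -0.1326 -0.0046] [ 0.13 -0.05 71.52]
   [-0.2944 -0.1328  0.0904] [ 0.13 -0.05 71.52]
   [-0.2944 -0.1329  0.1474] [ 0.13 -0.05 71.52]
```

View pics/d4.png

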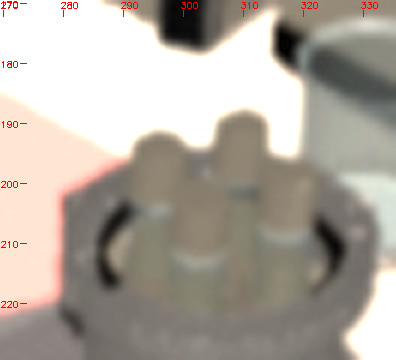

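All four vials are in: tops at (296,193), (310,190), (317,198) and (302.5,202), level. Next the cap.

Call:
send_rows --plan "-0.2945 -0.133 -0.005 0 0 71.5 0.05;-0.2945 -0.133 -0.005 0 0 71.5 0.05;-0.2945 -0.133 -0.005 0 0 71.5 0.05;-0.2945 -0.133 -0.005 0 0 71.5 0.05;-0.2945 -0.133 -0.005 0 0 71.5 0.05;-0.2945 -0.133 -0.005 0 0 71.5 0.05;-0.2945 -0.133 -0.005 0 0 71.5 0.05;-0.2945 -0.133 -0.005 0 0 71.5 0.05;-0.2945 -0.133 -0.005 0 0 71.5 0.05;-0.2945 -0.133 -0.005 0 0 71.5 0.05"

```text
clock: 11.37
position: [0.5777, -0.3237, 0.2127]
tool_rot: [-3.14, 0.002, 0.785]
force: [0.6, 0.2, -0.4]
grip_width: 0.05
finger_force: 0.0
```

Call:
send_rows --plan "0 0 0.03 0 0 0 0.05;0 0 0.06 0 0 0 0.05;0 0 0.085 0 0 0 0.05;0 0 0.085 0 0 0 0.05"

```text
clock: 11.7
position: [0.5766, -0.3197, 0.1235]
tool_rot: [-3.134, 0.003, 0.794]
force: [-0.8, 0.7, -0.1]
grip_width: 0.0498
finger_force: 0.0
```

Run:
```python
from h import *
go((.580,-.322,.063,45.5)); print(observe()["qpos"])
```

```text
t 11.70 [ 0.5766 -0.3197  0.1235] [-179.57    0.17   45.51] F [-0.8  0.7 -0.1] w 0.0498
   [0.0009 0.0045 0.0605] [-0.43  0.17  0.01]
[ 0.0797  0.7758  0.5508  1.6039 -0.482   0.9095  0.0306]
```

Call:
send_rows --plan "0.001 0.0045 0.02 0 0 0 0.05;0.001 0.0045 0.04 0 0 0 0.05;0.001 0.0045 0.0595 0 0 0 0.05;0.001 0.0045 0.0595 0 0 0 0.05;0.001 0.0045 0.0595 0 0 0 0.008;0.001 0.0045 0.0595 0 0 0 0.008;0.001 0.0045 0.0595 0 0 0 0.008;0.001 0.0045 0.0595 0 0 0 0.008;0.001 0.0045 0.0595 0 0 0 0.008;0.001 0.0045 0.0595 0 0 0 0.008" --grip_force 80

```text
clock: 12.53
position: [0.5835, -0.3241, 0.0716]
tool_rot: [3.14, -0.001, 0.794]
force: [-2.3, 0.9, 6.4]
grip_width: 0.0121
finger_force: 79.7
```

Call:
send_rows --plan "0 0 0 0 0 0 0.008;0 0 -0.03 0 0 0 0.008;0 0 -0.07 0 0 0 0.008;0 0 -0.11 0 0 0 0.008;0 0 -0.15 0 0 0 0.008;0 0 -0.17 0 0 0 0.008;0 0 -0.17 0 0 0 0.008"

```text
clock: 13.12
position: [0.5843, -0.3251, 0.2459]
tool_rot: [3.134, -0.003, 0.794]
force: [-0.1, -0.1, -2.5]
grip_width: 0.0127
finger_force: 78.9
```

Run:
```python
from h import *
go((.587,.0134,.245,162)); print(observe()["qpos"])
```

```text
t 13.12 [ 0.5843 -0.3251  0.2459] [179.59  -0.15  45.5 ] F [-0.1 -0.1 -2.5] w 0.0127
   [ 0.2433 -0.2353 -0.0001] [   0.41    0.32 -116.5 ]
[ 0.0444  0.6564  0.627   1.4878 -0.4099  1.1226 -0.028 ]
```

Call:
send_rows --plan "0.02 -0.02 -0.02 0 0 -7 0.008;0.12 -0.12 -0.02 0 0 -70 0.008;0.12 -0.12 -0.02 0 0 -70 0.008;0.12 -0.12 -0.02 0 0 -70 0.008;0.12 -0.12 -0.02 0 0 -70 0.008;0.12 -0.12 -0.02 0 0 -70 0.008;0.12 -0.12 -0.02 0 0 -70 0.008;0.12 -0.12 -0.02 0 0 -70 0.008;0.12 -0.12 -0.02 0 0 -70 0.008;0.12 -0.12 -0.02 0 0 -70 0.008"

```text
clock: 13.95
position: [0.5811, -0.1539, 0.2598]
tool_rot: [-3.141, -0.0, 2.023]
force: [0.1, 0.1, -2.9]
grip_width: 0.0121
finger_force: 78.9
```

Run:
```python
from h import *
go((.587,.0134,.245,162)); print(observe()["qpos"])
```

```text
t 13.95 [ 0.5811 -0.1539  0.2598] [-179.98   -0.02  115.9 ] F [ 0.1  0.1 -2.9] w 0.0121
   [0.1479 0.0784 0.0148] [ -0.01  -0.02 -46.1 ]
[-0.0732  0.475   0.3379  1.6468 -0.1758  1.0502  0.7699]
```

Call:
send_rows --plan "0.148 0.0784 0.005 0 0 -46.1 0.008;0.148 0.0784 0.005 0 0 -46.1 0.008;0.148 0.0784 0.005 0 0 -46.1 0.008;0.148 0.0784 0.005 0 0 -46.1 0.008;0.148 0.0784 0.005 0 0 -46.1 0.008;0.148 0.0784 0.005 0 0 -46.1 0.008;0.148 0.0784 0.005 0 0 -46.1 0.008;0.148 0.0784 0.005 0 0 -46.1 0.008;0.148 0.0784 0.015 0 0 -46.1 0.008;0.148 0.0784 0.015 0 0 -46.1 0.008"

```text
clock: 14.78
position: [0.5877, 0.0131, 0.2431]
tool_rot: [-3.141, -0.002, 2.818]
force: [-0.5, 0.1, -2.4]
grip_width: 0.012
finger_force: 79.0
```

Run:
```python
from h import *
S=imaging.grab_frame("side"); go((.587,.0134,.245,162))
p=observe()["position"]; b=p-[0,0,.0716]
u,v=proj(S,b); print("foot centre exp",u,v, "rim centre",proj(S,[.587,.0134,.1]))
# expected outline points on axis frame
e=S["eye"]; a=np.arctan2(*(b-e)[1::-1]); lat=np.array([-np.sin(a),np.cos(a),0])
for z in(0,.03): print(z,proj(S,b+lat*.0465+[0,0,z]),proj(S,b-lat*.0465+[0,0,z]))
yaw=np.radians(162)
for s in(1,-1): print("lug",proj(S,b+s*.054*np.array([np.cos(yaw),np.sin(yaw),0])))
print("near foot",proj(S,b-.0465*np.array([np.cos(a),np.sin(a),0])))
cv2.imwrite("pics/d5.png",big(S,255,110,95,120,5)); np.save("S5.npy",S["color"])
```

```text
t 14.83 [0.5878 0.0131 0.2437] [-179.95   -0.1   161.49] F [ 1.2 -0.2 -2.6] w 0.0118
   [ 0.0009  0.0001 -0.0013] [-0.05 -0.1  -0.51]
foot centre exp 307.38259088409666 181.12738630237834 rim centre [305.6003 207.7563]
0 [286.3375 180.0656] [328.5224 182.194 ]
0.03 [286.6459 168.4691] [329.466  170.5766]
lug [285.402  186.7124]
lug [328.6807 175.7158]
near foot [306.7478 192.9235]
```

View pics/d5.png

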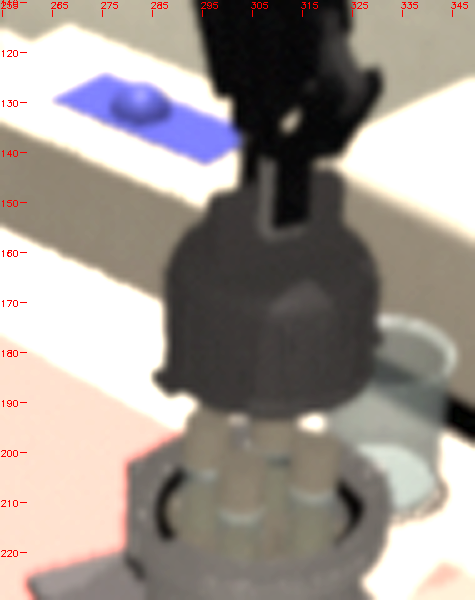

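The held cap's body spans columns 287.1–330.9 (centre 309.0, expected 308.05), with the left lug at (285,185.5) and the near foot at row 192.7. The mouth's dark ring is also about 1 px right of expected, so cap and bucket agree. A subpixel check follows.

Run:
```python
from h import *
I=np.load("S5.npy").astype(float).mean(2)
def cross(row,c0,c1,th):
    x=np.arange(c0,c1); y=I[row,c0:c1]; i=np.nonzero(np.diff(np.sign(y-th)))[0]
    return [round(x[k]+(th-y[k])/(y[k+1]-y[k]),2) for k in i]
for r in(166,168,170,172,174): print("cap",r,cross(r,275,300,90),cross(r,318,345,85), I[r,280],I[r,300],I[r,340])
for r in(205,207,209,211): print("ring",r,I[r,282:296].astype(int),I[r,318:334].astype(int))
S=imaging.grab_frame("side")
c=np.array([.587,.0134,.1]); e=S["eye"]; a=np.arctan2(*(c-e)[1::-1]); lat=np.array([-np.sin(a),np.cos(a),0])
for z in(.100,.095,.093): print(z,proj(S,[.587,.0134,z]+lat*.049),proj(S,[.587,.0134,z]-lat*.049),proj(S,[.587,.0134,z]+lat*.061),proj(S,[.587,.0134,z]-lat*.061))
print(a)
```

```text
cap 166 [np.float64(286.54)] [np.float64(330.97)] 129.33333333333334 48.666666666666664 104.0
cap 168 [np.float64(286.69)] [np.float64(330.93)] 220.0 50.666666666666664 102.33333333333333
cap 170 [np.float64(287.61)] [np.float64(330.76)] 230.66666666666666 51.666666666666664 102.33333333333333
cap 172 [np.float64(287.87)] [np.float64(330.19)] 229.0 51.0 102.33333333333333
cap 174 [np.float64(287.88)] [np.float64(329.6)] 229.33333333333334 51.333333333333336 119.33333333333333
ring 205 [ 86  85  86  87  87  82  68  46  34  48  69  85  96 103] [ 99  98  96  90  80  75  82  87  87  90  96  91  91 101 125 150]
ring 207 [87 88 88 89 83 57 33 32 54 75 87 92 95 95] [ 99  99  97  87  60  37  48  67  81  85  88  89  89  90 108 136]
ring 209 [88 88 91 89 62 36 46 75 89 92 91 94 95 95] [113 111 105  93  70  43  23  27  48  69  84  88  86  85  96 124]
ring 211 [90 92 88 79 50 40 66 88 97 93 91 94 96 96] [ 97  96  93  87  83  73  48  23  21  48  76  85  84  84  91 108]
0.1 [284.1835 206.6247] [327.1141 208.893 ] [278.9533 206.3483] [332.3976 209.1722]
0.095 [284.1398 208.3968] [326.9681 210.6678] [278.922  208.1201] [332.239  210.9473]
0.093 [284.1224 209.1033] [326.91   211.3753] [278.9095 208.8265] [332.1758 211.6549]
0.7393815126421632
```

Call:
send_rows --plan "0 0 0.02 0 0 -0.5 0.008;0 0 0.04 0 0 -0.5 0.008;0 0 0.05 0 0 -0.5 0.008;0 0 0.06 0 0 -0.5 0.008;0 0 0.066 0 0 -0.5 0.008;0 0 0.07 0 0 -0.5 0.008;0 0 0.07 0 0 -0.5 0.008"

```text
clock: 15.47
position: [0.5885, 0.0133, 0.1746]
tool_rot: [-3.141, -0.0, 2.829]
force: [0.1, -0.1, -2.8]
grip_width: 0.0119
finger_force: 79.0
```

Call:
send_rows --plan "0 0 0.003 0 0 0 0.008;0 0 0.006 0 0 0 0.008;0 0 0.008 0 0 0 0.008;0 0 0.008 0 0 0 0.008"

```text
clock: 15.8
position: [0.5884, 0.0133, 0.1669]
tool_rot: [3.142, 0.0, 2.829]
force: [0.4, -0.6, -2.2]
grip_width: 0.0119
finger_force: 79.3
```

Call:
send_rows --plan "0 0 0.003 0 0 0 0.008;0 0 0.006 0 0 0 0.008;0 0 0.008 0 0 0 0.008;0 0 0.0095 0 0 0 0.008;0 0 0.0095 0 0 0 0.008;0 0 0.0095 0 0 0 0.008"

```text
clock: 16.3
position: [0.5886, 0.0132, 0.1576]
tool_rot: [3.142, 0.0, 2.829]
force: [-1.6, -1.8, 4.4]
grip_width: 0.0124
finger_force: 80.3
```

Call:
send_rows --plan "0 0 0.001 0 0 0 0.008;0 0 0.002 0 0 0 0.008;0 0 0.003 0 0 0 0.008;0 0 0.003 0 0 0 0.008;0 0 0.003 0 0 0 0.008"

```text
clock: 16.72
position: [0.5891, 0.0131, 0.1561]
tool_rot: [3.141, 0.002, 2.829]
force: [-7.4, -1.6, 26.9]
grip_width: 0.0124
finger_force: 83.6
```

The lugs are in the slots and the seal bottomed at 27 N. I'll turn clockwise in stages and watch the forces.

Call:
send_rows --plan "0 0 -0.0005 0 0 6 0.008;0 0 -0.0005 0 0 12 0.008;0 0 -0.0005 0 0 18 0.008;0 0 -0.0005 0 0 24 0.008;0 0 -0.0005 0 0 30 0.008;0 0 -0.0005 0 0 30 0.008" --grip_force 100

```text
clock: 17.22
position: [0.5891, 0.0128, 0.1563]
tool_rot: [3.141, 0.001, 2.298]
force: [-5.1, -4.7, 22.9]
grip_width: 0.0115
finger_force: 100.1
```

Run:
```python
from h import *
go(); print(observe()["moment"],observe()["qpos"])
```

```text
t 17.22 [0.5891 0.0128 0.1563] [179.94   0.09 131.68] F [-5.1 -4.7 22.9] w 0.0115
[-0.8251  1.2898 -0.1829] [-0.291   0.567   0.2414  1.7783 -0.1765  0.8156  0.7626]
```

Turning freely; continue towards the stop (yaw about 72°).

Call:
send_rows --plan "0 0 0 0 0 6 0.008;0 0 0 0 0 12 0.008;0 0 0 0 0 18 0.008;0 0 0 0 0 24 0.008;0 0 0 0 0 30 0.008;0 0 0 0 0 36 0.008;0 0 0 0 0 42 0.008;0 0 0 0 0 48 0.008;0 0 0 0 0 54 0.008;0 0 0 0 0 54 0.008"

```text
clock: 18.05
position: [0.5891, 0.0122, 0.1562]
tool_rot: [3.14, 0.001, 1.356]
force: [-6.5, -6.5, 24.0]
grip_width: 0.0115
finger_force: 100.4
```

Run:
```python
from h import *
go(); print(observe()["moment"],observe()["qpos"])
```

```text
t 18.05 [0.5891 0.0122 0.1562] [179.89   0.04  77.67] F [-6.5 -6.5 24. ] w 0.0115
[-1.5922  1.4702 -0.1513] [-0.4612  0.6094  0.4977  1.7874 -0.3748  0.8381 -0.0005]
```

Call:
send_rows --plan "0 0 0 0 0 3 0.008;0 0 0 0 0 5 0.008;0 0 0 0 0 6 0.008;0 0 0 0 0 7 0.008;0 0 0 0 0 7 0.008;0 0 0 0 0 7 0.008"

```text
clock: 18.55
position: [0.589, 0.012, 0.1563]
tool_rot: [3.14, 0.0, 1.241]
force: [-4.8, -7.0, 23.1]
grip_width: 0.0116
finger_force: 100.2
```

Run:
```python
from h import *
go(); print(observe()["moment"])
```

```text
t 18.55 [0.589  0.012  0.1563] [179.89   0.02  71.08] F [-4.8 -7.  23.1] w 0.0116
[-1.6497  1.3808  0.2507]
```

Call:
send_rows --plan "0 0 0 0 0 2 0.008;0 0 0 0 0 4 0.008;0 0 0 0 0 4 0.008;0 0 0 0 0 4 0.008"

```text
clock: 18.88
position: [0.5888, 0.0123, 0.1563]
tool_rot: [3.14, 0.001, 1.173]
force: [-8.3, -5.4, 24.5]
grip_width: 0.0116
finger_force: 107.8
```

Run:
```python
from h import *
go(); print(observe()["moment"])
```

```text
t 18.88 [0.5888 0.0123 0.1563] [179.92   0.04  67.19] F [-8.3 -5.4 24.5] w 0.0116
[-1.5369  1.8834  1.7395]
```

Call:
send_rows --plan "0 0 0 0 0 2 0.008;0 0 0 0 0 2 0.008;0 0 0 0 0 2 0.008;0 0 0 0 0 2 0.008" --grip_force 115

```text
clock: 19.22
position: [0.5888, 0.0123, 0.1563]
tool_rot: [3.14, 0.001, 1.139]
force: [-9.1, -6.4, 25.1]
grip_width: 0.0116
finger_force: 125.8
```

Run:
```python
from h import *
go(); s=observe();print(s["moment"],s["finger_force"])
S=imaging.grab_frame("side"); I=S["color"]
p=s["position"]; print("foot left lug region; cap top exp",proj(S,[.5888,.0123,.085+.058]))
```

```text
t 19.22 [0.5888 0.0123 0.1563] [179.92   0.04  65.25] F [-9.1 -6.4 25.1] w 0.0116
[-1.6392  1.9461  2.5201] 125.7522180955857
foot left lug region; cap top exp [307.3464 192.0488]
```

The torque rises linearly from about 72° at a constant height, so the cap is at the stop and fully down (25 N). I'll ease the twist slightly, hold and hand in.

Call:
send_rows --plan "0 0 0 0 0 -1.5 0.008;0 0 0 0 0 -2 0.008;0 0 0 0 0 -2 0.008;0 0 0 0 0 -2 0.008;0 0 0 0 0 -2 0.008;0 0 0 0 0 -2 0.008"

```text
clock: 19.77
position: [0.5888, 0.0123, 0.1563]
tool_rot: [3.14, 0.001, 1.173]
force: [-8.3, -6.8, 25.6]
grip_width: 0.0115
finger_force: 115.2
```

Run:
```python
from h import *
go(); s=observe();print(s["moment"],s["finger_force"])
if s["force"][2]>15 and s["moment"][2]>.5: print(bot.job_done())
```

```text
t 19.77 [0.5888 0.0123 0.1563] [179.92   0.03  67.21] F [-8.3 -6.8 25.6] w 0.0115
[-1.543   1.8811  1.8852] 115.15126758953556
the job is handed in; nothing more can be done
None
```

I handed the job in at 19.8 s: all four sleeves are filled, and the cap is turned clockwise to the stop, pressed fully down at about 25 N and still gripped. The pictures showed the vials seated; the stop and the full press I read from force and torque, not from a final picture.

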